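# Set the depth stop on a mounting block

## Robot

A 6-joint arm with a two-finger parallel gripper is mounted at the origin on the work surface. World frame = base frame: x ahead of the robot, y to its left, z up, the work surface at z = 0. Lengths are in m, angles in rad, forces in N, time in s.
With the tool pointing down it reaches from about 0.25 to 0.775 m from the base axis. Payload 4 kg.
Tool frame: the origin (TCP) lies on the centre line of the jaws, within the pads' length; the fingertips stand 8 mm ahead of it and the grasp point (between the pads) lies 11 mm behind it (manip.tips_ahead is the distance from the TCP to the fingertips, in m); z points along the fingers, y is the line along which they close (so a half turn about z gives the same grasp; the last joint's range is limited). The gripper opens to 85 mm and grips with 20 to 120 N. Pads are 22 mm wide; open, the fingers measure 114 mm over their backs; the gripper's body (76 mm by 85 mm) begins 54 mm behind the grasp point. The pads swing forward as they close: fully open they stand 13 mm farther back than shut.
Start: joints at [-1.449, 0.087, 1.371, -0, 1.684, -0.103], TCP at [0.123, -0.536, 0.239] pointing down, gripper open.
Joint ranges: [-3.1, 3.1], [-0.76, 2.03], [0.27, 2.55], [-1.08, 4.22], [0.17, 2.65], [-2.57, 2.57]. Speed limits (rad/s): [2.79, 2.79, 3.14, 3.14, 3.14, 3.14].

## Interface

Orientations are given as a unit quaternion [x, y, z, w].
In Python, from cell import status, imaging, ticket, manip gives the robot as it stands. The module is installed in compiled form; this text tells all that it offers.
- The arm moves only by the shell command python3 -m creep 'ROWS'. ROWS is JSON, a list of rows, each a list of 5 numbers: the shift along the tool's x, y, z in mm, then the turn about the tool's z in rad, then the closure in counts, from 0 (fully open) to 255 (shut). A call has exactly 5 rows; each row shifts and turns the commanded pose from where the row before left it, along the tool's axes as they then stand; what a row does not reach is not made up. A row lasts 1/12 s, in which the tool goes at most 41.7 mm and 7.16 degrees, less where a joint would pass 70% of its speed; a pose out of reach is approached as far as the arm can. A call with a gripper value outside its range is refused whole. The fingers move at their own pace and stop on an object; the grip force is fixed at half the most. Time passes only in rows, so rows that do not move let the fingers close, or fill a call up. It gives the time, the measured TCP pose, the force, the opening and the grip force at its end, in the units of the state.
- status.get_state(): the state, without advancing time (a new reading comes with each control period).
- imaging.grab_frame(name): name is "scene" or "top" or "wrist"; returns a dict with "pixels" (400x640x3 uint8, blue, green, red), "vfov" (degrees; the focal length in pixels is half the picture's height over the tangent of half this angle, whatever the lens; pixels are square), "cx", "cy" (the principal point, pixels), "R" (3x3) and "t" (3): a world point X has camera coordinates R X + t; the wrist camera has in their place "hand_eye" (4x4, takes a point from camera to tool coordinates, whose origin is the TCP and whose axes are the flange's). Camera axes: x right, y down, z forward; pixel columns grow to the right and rows downward; lengths in m; the calibration is good to about 2 mm. A picture is of the moment at which its call begins: read the wrist's pose just before it. There is no depth.
- ticket.job_done(): hands the job in; it is judged then, once.
The state is a dict: "clock": time; "joint_pos": joint angles; "qvel": joint speeds; "tau": joint torques, N m; "eef_pos": TCP position; "orientation": TCP orientation; "ft_force": force on the tool from outside, world axes, zero at the start; "moment": the same for the moment, N m; "grip_width": finger opening in m; "gripper_force": force on a finger pad.
Only numpy, scipy, OpenCV 4.12 (cv2) and the standard library are available. Lean on these libraries where they do the work, as an engineer would, in place of code of your own. Each camera call takes 0.05 s, during which the arm holds its last target. There are 200 camera calls.

## Task

On the stop fixture, slide the aluminium block along its channel until it is fully home against the fence, then lower the black-knobbed depth stop until its foot just rests on the block's raised land, without pressing hard enough to mark it (under 20 N on the block). Then lock the stop by swinging the clamp lever clockwise (seen from above) to its end, leaving the stop in contact with the block and the loose bushing, spanner and file around the fixture where they are.

Things in the scene. Friction and masses are not known exactly. Their poses are not given: they have to be found in the camera images.
- fixture: Steel stop fixture, fixed, yaw within 0.35 rad. Origin: on the bench, directly below the depth stop's vertical axis; x towards the column, y along the channel away from the fence, z up. Base plate 14 mm thick, x -55..105, y -80..195 mm. Round column 40 mm thick (foot 64) at x 78, y 0. Grey head over the channel x -22..106, y -25..25, z 110..140, with an ear x 7..53, y -76..-24.
- fence (a point): Middle of the fence's face, on the plate (14 mm above the bench), at x 0, y -30 mm of the fixture; the fence closes the channel and its top is 52 mm above the bench. The channel runs from here along the fixture's +y to y 185, 42 mm wide, between rails 7 mm wide and 6 mm high.
- part: Loose aluminium block in the channel, 0.2-0.45 kg: 40 wide (its x), 130 long (its y), 20 mm high; raised rough-cast land 34 x 36, its top 27-31 mm above the underside, centred at its y -35. Origin: centre of the underside; axes as the fixture's. Starts 25-50 mm off the fence; home: -y end on the fence, origin at fixture y 35. Slides with 1-4 N when pushed on its +y end.
- stop: Depth stop: vertical 12 mm steel rod sliding through the head, foot disc 18 mm across, 10 mm high, black knob on top. Origin: centre of the foot's underside, which starts 65-95 mm above the bench and can go down to 25; it meets the home block's land at 41-45 mm. Weighs 0.2 kg; 5 N of sliding friction keeps it where it is left: about 3 N pushes it down, 7 N lifts it.
- stop_top (a point): Centre of the top face of the depth stop's black knob, a disc 36 mm across and 20 mm high on the rod, 140 mm above the foot's underside. Can be pushed down from above or pinched.
- clamp (a joint): Angle of the clamp lever in rad, 0 open, growing clockwise seen from above to a hard end stop at 1.6 (locked). At 0 the lever points midway between the fixture's +x and -y; at its end midway between -x and -y. Starts at 0 to 0.35. Stiff: 0.22 N m, about 3.5 N at the post; stays where it is left.
- clamp_pivot (a point): Vertical axis of the clamp lever, on the top face of the head's ear (140 mm above the bench), at x = 30, y = -55 mm of the fixture. The hub is 26 mm across, 18 mm high.
- clamp_post (a point): Centre of the top of the upright black grip post, 14 mm across, at the end of the clamp lever, 65 mm from the pivot axis; top 191 mm above the bench. The post stands free from 156 mm up; the flat lever bar below it is 12 mm wide.
- bushing: Bystander: loose steel bushing 28 mm across, 22 mm high, standing on the base plate behind the channel. Origin: centre of its underside.
- spanner: Bystander: 190 mm spanner lying on the bench in front of the fixture.
- file: Bystander: round file with wooden handle, 270 mm long, lying on the bench past the fence end of the fixture.

How it is judged:
On the way, in this order (a step that is already met when the one before it is completed fails the run):
1. the block is slid home: within 2 mm of the fence (y of part in the frame of fixture below 0.037 m), for 0.2 s.
2. the stop's foot touches the land of the block (0.5 N or more) (contact force between stop and part above 0.5 N and y of part in the frame of fixture below 0.037 m), for 0.2 s.
3. the clamp lever is swung to its end (1.45 rad or more) with the foot still touching (value of joint clamp above 1.45 rad and contact force between stop and part above 0.5 N), for 0.2 s.
At the end, for the whole second after the job is handed in: The block lies at rest within 2 mm of the fence, the stop's foot bears on its land with at least 0.5 N (its own weight is enough), and the clamp lever is at 1.45 rad or more (all of step 3 and y of part in the frame of fixture below 0.037 m and linear speed of part below 0.01 m/s); the robot touches nothing.
It fails at once if the foot presses on the block with more than 20 N (contact force between stop and part above 20 N).
It fails at once if the bushing, the spanner or the file is moved by more than 20 mm (distance of any of bushing, spanner, file from where it was at the start of the episode above 0.02 m).
It also fails if it takes over 64 s, if anything falls off the work surface, if the arm or the gripper's body presses on something with over 40 N, if the wrist force passes 120 N, or if a joint passes its speed limit or range.

## Working session

There is one attempt and no reset: what is moved stays moved. The work goes in short steps, Python scripts to look and compute and a shell command to move; the robot and the scene stay as the last step left them, time stands still between calls to the robot, and variables do not carry over. Pictures are saved under pics/ and viewed, at most 11 in all, crops included, and the job is handed in when it is done.

```bash
mkdir -p pics; ls; cat > h.py <<'E'
import numpy as np, cv2
from cell import status, imaging, manip
from scipy.spatial.transform import Rotation as Ro
def grab(n):
    s=status.get_state(); f=imaging.grab_frame(n)
    if 'hand_eye' in f:
        T=np.eye(4);T[:3,:3]=Ro.from_quat(s['orientation']).as_matrix();T[:3,3]=s['eef_pos']
        W=T@np.array(f['hand_eye']); f['R']=W[:3,:3].T; f['t']=-W[:3,:3].T@W[:3,3]
    f['R']=np.array(f['R']);f['t']=np.array(f['t']).ravel()
    f['f']=f['pixels'].shape[0]/2/np.tan(np.radians(f['vfov'])/2); return f
def ray(f,u,v,z):
    o=-f['R'].T@f['t']; d=f['R'].T@np.array([(u-f['cx'])/f['f'],(v-f['cy'])/f['f'],1])
    return o+d*(z-o[2])/d[2]
def proj(f,X):
    c=f['R']@np.array(X)+f['t']; return f['cx']+f['f']*c[0]/c[2], f['cy']+f['f']*c[1]/c[2]
E
python3 - <<'E'
from h import *
a=grab('top');b=grab('scene')
cv2.imwrite('pics/top.png',a['pixels']);cv2.imwrite('pics/scene.png',b['pixels'])
for f in(a,b): print(f['vfov'],f['cx'],f['cy'],-f['R'].T@f['t'],[k for k in f])
s=status.get_state();print(s); print(manip.__dict__.keys() if hasattr(manip,'__dict__') else manip)
E
```

```text
pics
48.58346252959543 318.7664328505328 196.70684730239046 [0.47834205 0.00452504 0.91145562] ['pixels', 'vfov', 'cx', 'cy', 'R', 't', 'f']
47.79228158399009 321.07669276230183 197.62989123548303 [1.09665181 0.28378737 0.66082936] ['pixels', 'vfov', 'cx', 'cy', 'R', 't', 'f']
{'clock': 0.1, 'joint_pos': array([-1.44911210e+00,  8.79089302e-02,  1.37213459e+00,  4.70687183e-06,
        1.68358267e+00, -1.03121894e-01]), 'qvel': array([ 0.00042848,  0.00073223, -0.00254517, -0.00073007, -0.00213626,
        0.00052063]), 'tau': array([ 2.21185524e-03, -3.53014469e+01, -3.14219105e+01, -7.78614481e-05,
        7.94291234e-03,  1.05059044e-05]), 'eef_pos': array([ 0.12253685, -0.53573128,  0.23822497]), 'orientation': array([ 9.93688882e-01,  1.12166719e-01, -7.09799824e-06, -1.01674519e-03]), 'ft_force': array([ 0.50853737,  0.6256624 , -0.09143685]), 'moment': array([ 0.02910308, -0.00590346, -0.00725063]), 'gripper_force': 0.0, 'grip_width': 0.08541234333087958}
dict_keys([])
```

View pics/top.png

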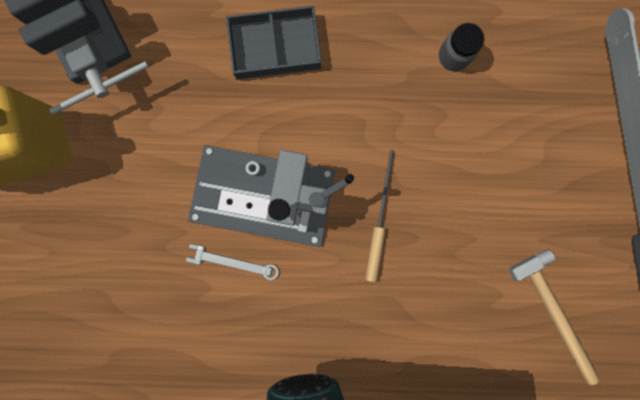

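View pics/scene.png

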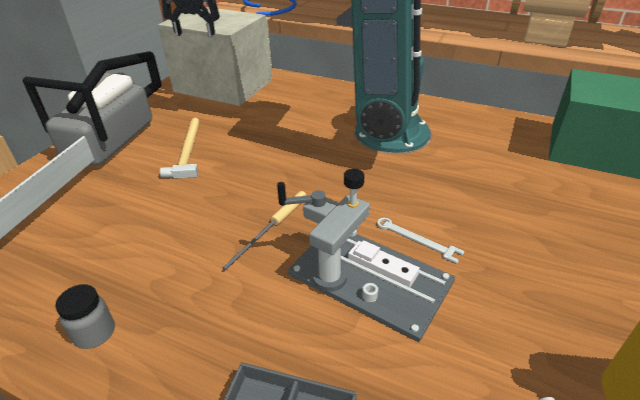

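The top view shows the plate with corner screws near (209,151), (195,217), (314,240) and (328,174). The block is at (245,205), the knob at (279,209) and the clamp post at (349,179). In the scene view the knob is at (354,178) and the post top at (282,186). The spanner, file and bushing are clear of the channel.

```bash
cat > a.py <<'E'
from h import *
a=grab('top');b=grab('scene')
P=np.array([ray(a,u,v,.015)for u,v in[(209,151),(195,217),(314,240),(328,174)]])
print(P.round(4)); c=P.mean(0)
ey=(P[0]+P[1]-P[2]-P[3])[:2]; ey/=np.linalg.norm(ey); ex=np.array([ey[1],-ey[0]])
O=c[:2]-.025*ex-.0575*ey; print('O',O,'yaw',np.arctan2(ex[1],ex[0]))
def tri(ua,ub):
    A=[];B=[]
    for f,(u,v) in((a,ua),(b,ub)):
        K=np.array([[f['f'],0,f['cx']],[0,f['f'],f['cy']],[0,0,1]]);M=K@np.c_[f['R'],f['t']]
        A.append(M)
    X=cv2.triangulatePoints(A[0],A[1],np.array(ua,float),np.array(ub,float)).ravel();return X[:3]/X[3]
def fx(X): d=np.array(X[:2])-O; return np.array([d@ex,d@ey,X[2] if len(X)>2 else 0])*1000
for n,p,q in(('knob',(279,209),(354,175)),('post',(349.5,178.5),(281,185))):
    X=tri(p,q);print(n,X,fx(X))
im=a['pixels']; m=(cv2.inRange(im,(190,190,190),(255,255,255))); k=cv2.findContours(m,0,2)[0]
for q in k:
    if cv2.contourArea(q)>150:
        bx=cv2.boxPoints(cv2.minAreaRect(q));print([fx(ray(a,u,v,.034)).round(0).tolist() for u,v in bx],bx.round().tolist())
for f,n,(x,y,w,h) in((a,'topc',(180,135,190,150)),(b,'scenec',(260,160,200,175))):
    cv2.imwrite(f'pics/{n}.png',cv2.resize(f['pixels'][y:y+h,x:x+w],None,fx=3.4,fy=3.4,interpolation=2))
E
python3 a.py; cd pics; python3 -c "
import cv2,numpy as np
a=cv2.imread('topc.png');b=cv2.imread('scenec.png');print(a.shape,b.shape)"
```

```text
[[ 0.6243  0.2315  0.015 ]
 [ 0.4892  0.2544  0.015 ]
 [ 0.4487  0.0129  0.015 ]
 [ 0.583  -0.0123  0.015 ]]
O [0.50208399 0.069074  ] yaw -0.1670382788553518
knob [0.50241777 0.06954005 0.20258621] [  0.25164664   0.51506146 202.58621143]
post [ 0.55639496 -0.04436464  0.18484983] [  72.41564521 -102.82986289  184.84982527]
[[-24.0, 135.0, 34.0], [25.0, 135.0, 34.0], [25.0, 38.0, 34.0], [-24.0, 38.0, 34.0]] [[217.0, 212.0], [222.0, 187.0], [270.0, 196.0], [265.0, 221.0]]
(510, 646, 3) (595, 680, 3)
```

View pics/topc.png

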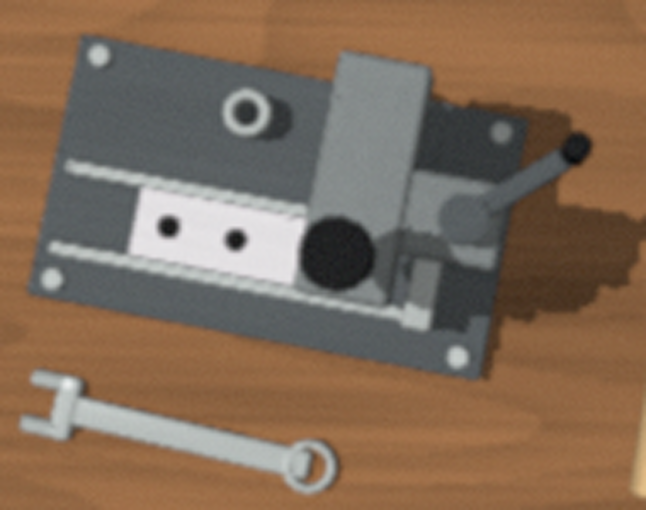

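```bash
cat > p.py <<'E'
from h import *
s=status.get_state(); O=np.array([.5021,.0691]);y=-.167
c,n=np.cos(y),np.sin(y); d=s['eef_pos'][:2]-O
R=Ro.from_quat(s['orientation']).as_matrix()
print('clk',round(s['clock'],2),'fx',(1000*np.array([d@[c,n],d@[-n,c]])).round(1),'z',(s['eef_pos'][2]*1000).round(1),'toolyaw',round(np.arctan2(R[1,0],R[0,0])-y,4),'F',np.round(s['ft_force'],1),'j6',s['joint_pos'][5].round(2),'w',s['grip_width'])
E
python3 -m creep '[[0,0,-12,0.098,255],[0,0,-12,0.098,255],[0,0,-12,0.098,255],[0,0,-12,0.098,255],[0,0,-12,0,255]]'
for i in 1; do :; done
python3 -m creep '[[12.4,-37.2,0,0,255],[12.4,-37.2,0,0,255],[12.4,-37.2,0,0,255],[12.4,-37.2,0,0,255],[12.4,-37.2,0,0,255]]'
python3 -m creep '[[12.4,-37.2,0,0,255],[12.4,-37.2,0,0,255],[12.4,-37.2,0,0,255],[12.4,-37.2,0,0,255],[12.4,-37.2,0,0,255]]'; python3 p.py
```

```text
clock: 0.62
eef_pos: [0.1226, -0.536, 0.2996]
orientation: [0.996, -0.084, -0.0, -0.0]
ft_force: [-0.3, 0.1, -1.1]
grip_width: 0.0252
gripper_force: 0.0
clock: 1.03
eef_pos: [0.2151, -0.3614, 0.2993]
orientation: [0.997, -0.083, 0.0, -0.0]
ft_force: [0.8, -0.1, 0.1]
grip_width: 0.0003
gripper_force: 0.0
clock: 1.45
eef_pos: [0.307, -0.1882, 0.2997]
orientation: [0.997, -0.082, 0.0, 0.0]
ft_force: [1.1, -0.2, 0.1]
grip_width: 0.0002
gripper_force: 0.0
clk 1.45 fx [-149.6 -286.1] z 299.7 toolyaw 0.0019 F [ 1.1 -0.2  0.1] j6 1.03 w 0.0001645324538203647
```

```bash

python3 -m creep '[[12.4,-37.2,0,0,255],[12.4,-37.2,0,0,255],[12.4,-37.2,0,0,255],[12.4,-37.2,0,0,255],[12.4,-37.2,0,0,255]]' >/dev/null
python3 -m creep '[[12.4,-37.2,0,0,255],[12.4,-37.2,0,0,255],[12.4,-37.2,0,0,255],[12.4,-37.2,0,0,255],[12.4,-37.2,0,0,255]]' >/dev/null
python3 -m creep '[[12.4,-37.2,0,0,255],[12.4,-37.2,0,0,255],[0,0,0,0,255],[0,0,0,0,255],[0,0,0,0,255]]'; python3 p.py; python3 -c "
from h import *
f=grab('wrist');cv2.imwrite('pics/w1.png',f['pixels'])
print(-f['R'].T@f['t'])
O=np.array([.5021,.0691]);c,n=np.cos(-.167),np.sin(-.167)
for x,y,z in((-20,133,34),(20,133,34),(0,185,14),(-55,195,14),(105,195,14)):
  print((x,y,z),proj(f,[*(O+np.array([c*x-n*y,n*x+c*y])/1000),z/1000]))"
```

```text
clock: 2.7
eef_pos: [0.5276, 0.2252, 0.299]
orientation: [0.997, -0.083, -0.0, 0.001]
ft_force: [-0.7, -0.9, -0.4]
grip_width: 0.0002
gripper_force: 0.0
clk 2.7 fx [ -0.8 158.2] z 299.0 toolyaw 0.0015 F [-0.7 -0.9 -0.4] j6 2.04 w 0.00023870775242067747
[0.606328   0.21244225 0.43324818]
(-20, 133, 34) (np.float64(338.7984313621893), np.float64(176.39873766061808))
(20, 133, 34) (np.float64(339.4036799538518), np.float64(148.483855314251))
(0, 185, 14) (np.float64(303.2307464827893), np.float64(159.96062737452195))
(-55, 195, 14) (np.float64(297.39564873736146), np.float64(195.27678839727088))
(105, 195, 14) (np.float64(294.53037928986186), np.float64(83.81480841682927))
```

View pics/w1.png

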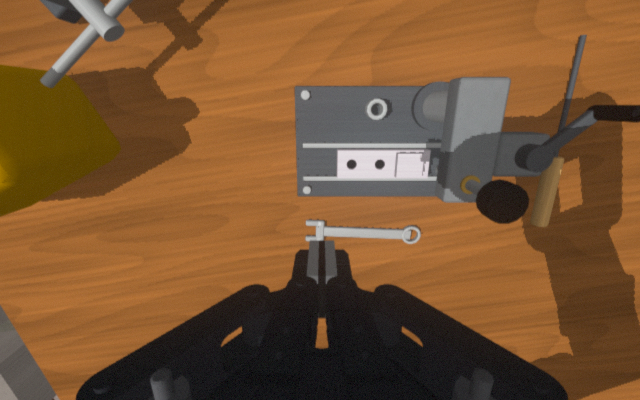

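The wrist view confirms this: the block's end is at column 337 (fixture y ≈ 134), the plate edges match the prediction within 2 mm, and the spot below the tool is free. Next I descend.

```bash

python3 -m creep '[[0,0,37.5,0,255],[0,0,37.5,0,255],[0,0,37.5,0,255],[0,0,37.5,0,255],[0,0,37.5,0,255]]' >/dev/null
python3 -m creep '[[0.8,0,37.5,0,255],[0,0,25,0,255],[0,0,15,0,255],[0,0,0,0,255],[0,0,0,0,255]]'
python3 -m creep '[[0,4,0,0,255],[0,4,0,0,255],[0,4,0,0,255],[0,4,0,0,255],[0,0,0,0,255]]';python3 p.py
```

```text
clock: 3.58
eef_pos: [0.5282, 0.224, 0.0347]
orientation: [0.996, -0.084, -0.0, 0.0]
ft_force: [0.2, -0.3, -0.1]
grip_width: -0.0001
gripper_force: 0.0
clock: 4.0
eef_pos: [0.5266, 0.2089, 0.0355]
orientation: [0.996, -0.084, 0.001, -0.0]
ft_force: [0.2, -0.9, 3.7]
grip_width: -0.0002
gripper_force: 2.7
clk 4.0 fx [  0.9 142. ] z 35.5 toolyaw -0.0009 F [ 0.2 -0.9  3.7] j6 2.02 w -0.00017658877313702804
```

```bash

python3 -m creep '[[0,2,0,0,255],[0,2,0,0,255],[0,2,0,0,255],[0,0,0,0,255],[0,0,0,0,255]]';python3 p.py; python3 -c "
from h import *
f=grab('scene');g=grab('top');cv2.imwrite('pics/s2.png',np.hstack([cv2.resize(f['pixels'][150:310,270:470],None,fx=2,fy=2),cv2.resize(g['pixels'][120:280,170:370],None,fx=2,fy=2)]))"
```

```text
clock: 4.42
eef_pos: [0.5259, 0.2046, 0.0355]
orientation: [0.997, -0.083, 0.001, -0.001]
ft_force: [0.7, 4.4, 5.8]
grip_width: 0.0
gripper_force: 3.6
clk 4.42 fx [  0.9 137.6] z 35.5 toolyaw 0.0 F [0.7 4.4 5.8] j6 2.01 w 1.7345128182991772e-05
```

View pics/s2.png

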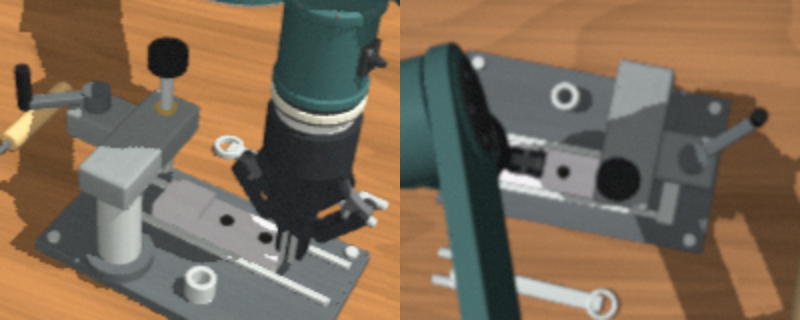

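The scene crop shows the fingertips bearing on the block's upper +y edge, with some upward force. I'll back off, go lower and push again.

```bash

python3 -m creep '[[-0.9,-4,0,0,255],[0,-4,0,0,255],[0,0,5,0,255],[0,0,4,0,255],[0,0,0,0,255]]'
python3 -m creep '[[0,3,0,0,255],[0,3,0,0,255],[0,3,0,0,255],[0,3,0,0,255],[0,0,0,0,255]]'
python3 p.py; python3 -m creep '[[0,2,0,0,255],[0,2,0,0,255],[0,2,0,0,255],[0,2,0,0,255],[0,0,0,0,255]]'; python3 p.py
```

```text
clock: 4.93
eef_pos: [0.525, 0.2118, 0.0242]
orientation: [0.997, -0.083, -0.0, -0.0]
ft_force: [1.2, 2.8, 1.3]
grip_width: -0.0003
gripper_force: 1.3
clock: 5.35
eef_pos: [0.5225, 0.1984, 0.0245]
orientation: [0.996, -0.084, -0.001, 0.001]
ft_force: [0.3, -0.5, -0.4]
grip_width: -0.0001
gripper_force: 0.0
clk 5.35 fx [ -1.4 130.9] z 24.5 toolyaw -0.0008 F [ 0.3 -0.5 -0.4] j6 2.0 w -6.869274665203917e-05
clock: 5.77
eef_pos: [0.5219, 0.1914, 0.0253]
orientation: [0.996, -0.084, -0.0, 0.0]
ft_force: [-0.7, 0.1, -0.5]
grip_width: -0.0001
gripper_force: 0.2
clk 5.77 fx [ -0.8 123.9] z 25.3 toolyaw -0.0004 F [-0.7  0.1 -0.5] j6 1.99 w -7.59724016956892e-05
```

```bash

python3 -m creep '[[0,2,0,0,255],[0,2,0,0,255],[0,2,0,0,255],[0,1,0,0,255],[0,0,0,0,255]]'; python3 p.py
python3 -m creep '[[0,1,0,0,255],[0,1,0,0,255],[0,1,0,0,255],[0,1,0,0,255],[0,0,0,0,255]]'; python3 p.py
```

```text
clock: 6.18
eef_pos: [0.5209, 0.1847, 0.0253]
orientation: [0.996, -0.084, 0.0, 0.0]
ft_force: [0.2, 0.6, 0.0]
grip_width: 0.0004
gripper_force: 0.5
clk 6.18 fx [ -0.7 117.1] z 25.3 toolyaw -0.0004 F [0.2 0.6 0. ] j6 1.98 w 0.00043128064516931877
clock: 6.6
eef_pos: [0.5203, 0.182, 0.0254]
orientation: [0.997, -0.084, 0.0, -0.001]
ft_force: [0.7, 4.8, -2.1]
grip_width: 0.0001
gripper_force: 2.5
clk 6.6 fx [ -0.9 114.4] z 25.4 toolyaw -0.0003 F [ 0.7  4.8 -2.1] j6 1.97 w 6.21214489027829e-05
```

```bash

python3 -m creep '[[0,1,0,0,255],[0,1,0,0,255],[0,0,0,0,255],[0,0,0,0,255],[0,0,0,0,255]]'; python3 p.py
python3 -m creep '[[0,1,0,0,255],[0,1,0,0,255],[0,0,0,0,255],[0,0,0,0,255],[0,0,0,0,255]]'; python3 p.py
```

```text
clock: 7.02
eef_pos: [0.5202, 0.1819, 0.0257]
orientation: [0.997, -0.083, 0.0, -0.003]
ft_force: [0.2, 10.1, -1.1]
grip_width: 0.0
gripper_force: 4.8
clk 7.02 fx [ -0.9 114.2] z 25.7 toolyaw 0.0001 F [ 0.2 10.1 -1.1] j6 1.97 w 1.7174815939207247e-05
clock: 7.43
eef_pos: [0.5203, 0.1818, 0.0261]
orientation: [0.997, -0.083, 0.001, -0.005]
ft_force: [1.0, 14.2, -1.7]
grip_width: -0.0
gripper_force: 7.1
clk 7.43 fx [ -0.8 114.1] z 26.1 toolyaw 0.0001 F [ 1.  14.2 -1.7] j6 1.96 w -1.2890366287044783e-06
```

```bash

python3 -m creep '[[0,-6,0,0,255],[0,-8,0,0,255],[0,-5,0,0,255],[0,0,-20,0,255],[0,0,-40,0,255]]' >/dev/null
python3 -m creep '[[0,0,-40,0,255],[0,0,-40,0,255],[0,0,-40,0,255],[0,0,-40,0,255],[0,0,0,0,255]]'; python3 p.py
python3 -c "
from h import *
f=grab('scene');g=grab('top')
for q,z,n in((f,.034,'s'),(g,.034,'t')):
  p=q['pixels']; print(n,end=' ')
O=np.array([.5021,.0691]);c,n=np.cos(-.167),np.sin(-.167)
for x,y,z in((0,100,34),(20,100,34),(20,105,34),(0,0,205),(0,0,215)):
  X=[*(O+np.array([c*x-n*y,n*x+c*y])/1000),z/1000]; print((x,y,z),np.round(proj(f,X)),np.round(proj(g,X)))
cv2.imwrite('pics/s3.png',np.hstack([cv2.resize(f['pixels'][150:310,270:470],None,fx=2,fy=2),cv2.resize(g['pixels'][120:280,170:370],None,fx=2,fy=2)]))"
```

```text
clock: 8.27
eef_pos: [0.5263, 0.1963, 0.2563]
orientation: [0.996, -0.084, 0.009, -0.002]
ft_force: [1.1, 0.1, 2.4]
grip_width: 0.0001
gripper_force: 0.0
clk 8.27 fx [  2.7 129.5] z 256.3 toolyaw -0.0008 F [1.1 0.1 2.4] j6 2.0 w 9.402440523153669e-05
s t (0, 100, 34) [397. 265.] [237. 203.]
(20, 100, 34) [392. 272.] [239. 193.]
(20, 105, 34) [394. 273.] [236. 193.]
(0, 0, 205) [353. 174.] [278. 209.]
(0, 0, 215) [353. 169.] [278. 209.]
```

View pics/s3.png

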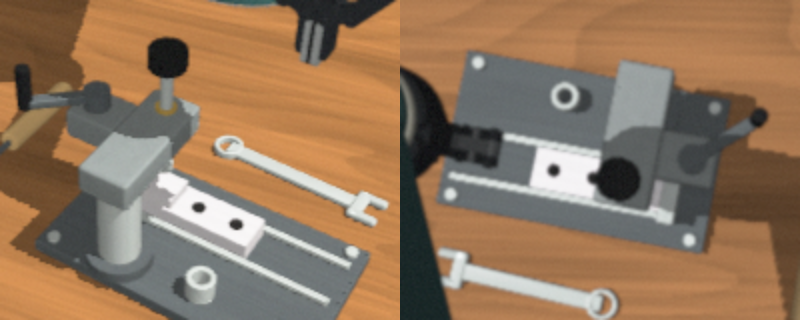

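The block's end is at column 236.5 in the top view (predicted 237 for home), so it is home. The knob top is about z 205.

```bash

python3 -m creep '[[-2,32,0,0,255],[0,32,0,0,255],[0,32,0,0,255],[0,32,0,0,255],[0,0,0,0,255]]' >/dev/null; python3 p.py
python3 -m creep '[[0,0,10,0,255],[0,0,10,0,255],[0,0,8,0,255],[0,0,4,0,255],[0,0,0,0,255]]' >/dev/null; python3 p.py
```

```text
clk 8.78 fx [-3.6 -4.7] z 242.8 toolyaw -0.0063 F [ 0.2 -0.   1.2] j6 1.76 w -0.00012184525923677908
clk 9.2 fx [-3.7  1.1] z 211.1 toolyaw 0.0013 F [-0.5  0.4 -0.2] j6 1.76 w 1.7631827507498682e-05
```

```bash
sed -i "s/print('clk'/print('tilt',R[:2,2].round(3),'clk'/" p.py
python3 -m creep '[[0.5,0,1,0,255],[0.5,0,1,0,255],[0.5,0,1,0,255],[0.5,0,1,0,255],[0,0,0,0,255]]' >/dev/null; python3 p.py
python3 -m creep '[[0,0,1,0,255],[0,0,1,0,255],[0,0,1,0,255],[0,0,1,0,255],[0,0,0,0,255]]' >/dev/null; python3 p.py
```

```text
tilt [0. 0.] clk 9.62 fx [-0.8  0.7] z 209.7 toolyaw 0.0001 F [-0.   0.3  0.5] j6 1.76 w 0.00029232463732575847
tilt [0. 0.] clk 10.03 fx [-0.8  0.6] z 205.2 toolyaw -0.0001 F [-0.8  2.2  1.3] j6 1.76 w 0.00014092596198013883
```

```bash
python3 -c "
from cell import manip;print(manip.tips_ahead)"
python3 -m creep '[[0,0,1,0,255],[0,0,1,0,255],[0,0,1,0,255],[0,0,1,0,255],[0,0,0,0,255]]' >/dev/null; python3 p.py
python3 -m creep '[[0,0,0.7,0,255],[0,0,0.7,0,255],[0,0,0.7,0,255],[0,0,0,0,255],[0,0,0,0,255]]' >/dev/null; python3 p.py
```

```text
0.008
tilt [ 0. -0.] clk 10.45 fx [-0.7  0.5] z 201.0 toolyaw -0.0001 F [-0.8  0.9  1.4] j6 1.76 w 8.690887538793306e-05
tilt [ 0. -0.] clk 10.87 fx [-0.6  0.3] z 199.1 toolyaw -0.0003 F [-0.5  2.8  2.3] j6 1.76 w 7.106076237541616e-05
```

```bash

python3 -m creep '[[0,0,0.8,0,255],[0,0,0.8,0,255],[0,0,0.8,0,255],[0,0,0.6,0,255],[0,0,0,0,255]]' >/dev/null; python3 p.py
python3 -m creep '[[0,0,0.5,0,255],[0,0,0.5,0,255],[0,0,0.5,0,255],[0,0,0,0,255],[0,0,0,0,255]]' >/dev/null; python3 p.py
python3 -c "
from h import *
f=grab('scene');cv2.imwrite('pics/s4.png',cv2.resize(f['pixels'][150:310,270:470],None,fx=3,fy=3))"
```

```text
tilt [ 0. -0.] clk 11.28 fx [-0.6  0.3] z 196.1 toolyaw -0.0003 F [0.3 0.8 1.7] j6 1.76 w 0.00021380007294924473
tilt [ 0. -0.] clk 11.7 fx [-0.6  0.4] z 194.7 toolyaw -0.0002 F [0.8 1.9 2.4] j6 1.76 w -0.0001531634558397366
```

View pics/s4.png

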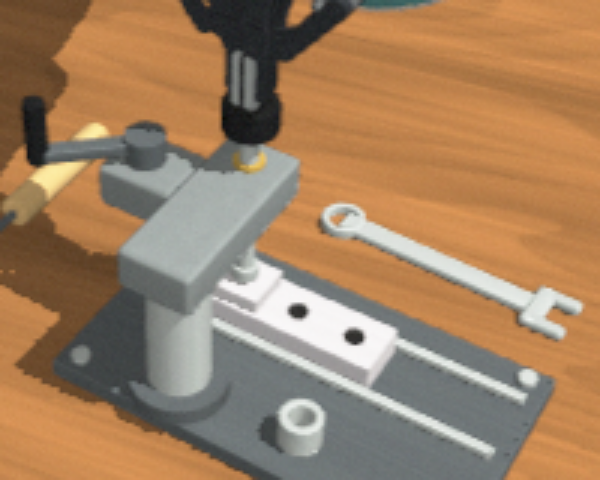

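The fingers are on the knob at (250,100) in the crop and the foot at (243,275) is nearly on the land. I'll continue in fine steps.

```bash

python3 -m creep '[[0,0,0.4,0,255],[0,0,0,0,255],[0,0,0.4,0,255],[0,0,0,0,255],[0,0,0,0,255]]' >/dev/null; python3 p.py
python3 -m creep '[[0,0,0.4,0,255],[0,0,0,0,255],[0,0,0.4,0,255],[0,0,0,0,255],[0,0,0,0,255]]' >/dev/null; python3 p.py
python3 -m creep '[[0,0,0.3,0,255],[0,0,0,0,255],[0,0,0,0,255],[0,0,0,0,255],[0,0,0,0,255]]' >/dev/null; python3 p.py
```

```text
tilt [ 0. -0.] clk 12.17 fx [-0.6  0.4] z 193.9 toolyaw -0.0003 F [1.4 1.2 2.3] j6 1.76 w 0.0005340294825558132
tilt [ 0. -0.] clk 12.58 fx [-0.7  0.3] z 193.1 toolyaw -0.0003 F [ 1.2 -0.1  3.5] j6 1.76 w -0.00031342660866412144
tilt [ 0. -0.] clk 13.0 fx [-0.7  0.4] z 192.8 toolyaw -0.0003 F [1.7 0.9 4.1] j6 1.76 w 0.00038699952123710975
```

```bash

for i in 1; do python3 -m creep '[[0,0,0.4,0,255],[0,0,0,0,255],[0,0,0,0,255],[0,0,0,0,255],[0,0,0,0,255]]' >/dev/null; python3 p.py; done
python3 -m creep '[[0,0,0.4,0,255],[0,0,0,0,255],[0,0,0,0,255],[0,0,0,0,255],[0,0,0,0,255]]' >/dev/null; python3 p.py
python3 -m creep '[[0,0,0.4,0,255],[0,0,0,0,255],[0,0,0,0,255],[0,0,0,0,255],[0,0,0,0,255]]' >/dev/null; python3 p.py
```

```text
tilt [ 0. -0.] clk 13.42 fx [-0.7  0.4] z 192.4 toolyaw -0.0002 F [1.7 1.1 1.9] j6 1.76 w 0.00026274810827873113
tilt [ 0. -0.] clk 13.83 fx [-0.7  0.4] z 192.3 toolyaw -0.0002 F [0.9 1.  3.5] j6 1.76 w -0.00023937702180744312
tilt [ 0.001 -0.   ] clk 14.25 fx [-0.7  0.4] z 192.3 toolyaw -0.0003 F [ 1.3 -0.4  6.2] j6 1.76 w -0.00011251117415365713
```

```bash

python3 -m creep '[[0,0,0.3,0,255],[0,0,0,0,255],[0,0,0,0,255],[0,0,0,0,255],[0,0,0,0,255]]' >/dev/null; python3 p.py
python3 -m creep '[[0,0,0,0,255],[0,0,0,0,255],[0,0,0,0,255],[0,0,0,0,255],[0,0,0,0,255]]' >/dev/null; python3 p.py
```

```text
tilt [ 0.001 -0.   ] clk 14.67 fx [-0.7  0.4] z 192.3 toolyaw -0.0002 F [1.  0.7 6.9] j6 1.76 w -1.4929364377115088e-05
tilt [ 0.001 -0.   ] clk 15.08 fx [-0.7  0.4] z 192.2 toolyaw -0.0002 F [0.2 0.2 6.7] j6 1.76 w 7.096049937553757e-05
```

```bash

python3 -m creep '[[0,0,-3,0,255],[0,0,-15,0,255],[0,0,-35,0,255],[0,0,0,0,255],[0,0,0,0,255]]' >/dev/null; python3 p.py
python3 -m creep '[[25,25.5,0,0,255],[25,25.5,0,0,255],[25,25.5,0,0,255],[25,26,0,0,255],[0,0,0,0,255]]' >/dev/null;  python3 -m creep '[[0,0,0,0,255],[0,0,0,0,255],[0,0,0,0,255],[0,0,0,0,255],[0,0,0,0,255]]' >/dev/null; python3 p.py; python3 -c "
from h import *
f=grab('wrist');g=grab('scene');cv2.imwrite('pics/w5.png',np.hstack([f['pixels'][:,200:640],cv2.resize(g['pixels'][150:350,260:440],None,fx=2,fy=2)]))"
```

```text
tilt [ 0.002 -0.   ] clk 15.5 fx [-0.6  0.4] z 245.5 toolyaw -0.0002 F [-1.3  0.6 -0.4] j6 1.76 w -0.00013811979588995195
tilt [ 0. -0.] clk 16.33 fx [  98.5 -101.1] z 244.6 toolyaw 0.0013 F [ 0.6 -0.1  0.3] j6 1.56 w -3.702613533018366e-05
```

View pics/w5.png

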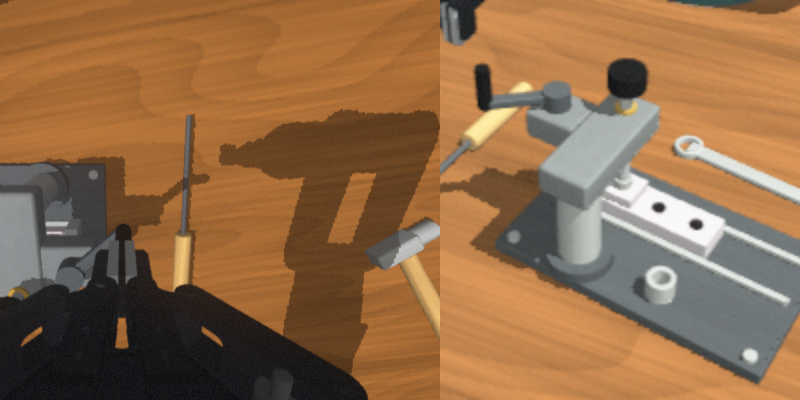

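The stop's foot now sits on the land. In the wrist view the post top is at about (322,232), just beyond the fingertips, and I'll compute its position.

```bash
python3 -c "
from h import *
f=grab('wrist')
O=np.array([.5021,.0691]);c,n=np.cos(-.167),np.sin(-.167)
for u,v in((322,230),(322,236)):
  X=ray(f,u,v,.191);d=X[:2]-O;print(X,d@[c,n]*1000,d@[-n,c]*1000)
s=status.get_state();p=s['eef_pos']
print(proj(f,[p[0],p[1],p[2]-.008]), -f['R'].T@f['t'])
X=[*(O+np.array([c*72-n*-103,n*72+c*-103])/1000),.191];print(proj(f,X))
p=f['pixels'][215:260,300:350].max(2);print(p[::3,::4])
"
```

```text
[ 0.57622449 -0.04644643  0.191     ] 92.29994904230153 -101.61759794880146
[ 0.57152574 -0.04566423  0.191     ] 87.53654720814549 -101.62733701058704
(np.float64(322.03921982893394), np.float64(253.3499520682568)) [ 0.66117419 -0.06019266  0.37911333]
(np.float64(323.80356482085466), np.float64(254.9861343049362))
[[ 61  59 109 102 102 101 101 100 104 108 107 105 103]
 [ 62  62 100 105 103 105 104 105 104  99  99 101  97]
 [ 62  62 105 102  97  98  95  98  99 102  99  99  95]
 [ 65  63  98  96  96  61  51  96  95  95  91  95  97]
 [ 60  63  98 100  71  34  38  40  90  90 142 150 153]
 [ 62  61  91  85  35  38  38  40  89  95 148 147 149]
 [ 62  62  91  68  40  39  38  33  89 103 147 148 152]
 [ 61  60  62 103  32  30  34  32  94 154 152 151 146]
 [ 61  63 101  99  39  35  38  39 133 142 145 147 152]
 [ 60  96  99  89  88  34  46  86  87 151 158 156 157]
 [ 94 104  98  86  88  34  46  85  85 163 161 160 166]
 [ 94  90  90  84  85  30  44  87  86 151 150 163 162]
 [ 34  36  58  84  82  40  44  83  85  38  38  58 160]
 [ 34  32  66  83  83  31  45  86  85  41  40  37 111]
 [ 38  36  70  83  86  33  47  84  86  44  42  44  84]]
```

```bash
python3 -c "
from h import *
f=grab('wrist');g=grab('top');s=grab('scene')
O=np.array([.5021,.0691]);c,n=np.cos(-.167),np.sin(-.167)
W=lambda x,y,z:[*(O+np.array([c*x-n*y,n*x+c*y])/1000),z/1000]
for X in((30,-55,158),(72,-103,191),(72,-103,156),(90,-101.6,191),(105,-80,14),(78,0,14)): print(X,*[np.round(proj(q,W(*X)),1) for q in(f,g,s)])
print(ray(g,349.4,178.5,.191))
print(f['f'],f['vfov'],f['cx'],f['cy'],f['hand_eye'])
cv2.imwrite('pics/w6.png',np.hstack([cv2.resize(f['pixels'][150:300,230:360],None,fx=3,fy=3),cv2.resize(g['pixels'][130:280,240:370],None,fx=3,fy=3)]))"
```

```text
(30, -55, 158) [269.8 278.1] [316.  199.3] [317.4 193.6]
(72, -103, 191) [323.6 255.1] [349.6 178.5] [280.6 182. ]
(72, -103, 156) [323.3 234.7] [348.2 180.6] [282.  197.7]
(90, -101.6, 191) [321.8 233. ] [350.8 167.5] [274.8 187.6]
(105, -80, 14) [304.9 164. ] [335.4 169.7] [286.1 268.6]
(78, 0, 14) [245. 184.] [294.3 175.2] [328.9 277. ]
[ 0.55590251 -0.04412679  0.191     ]
285.0568042913898 70.1081161765276 321.41969036926275 198.1831778112868 [[ 4.46004110e-04 -9.49727595e-01 -3.13077141e-01  7.96410991e-02]
 [ 9.99999898e-01  4.03263019e-04  2.01273228e-04 -2.42542244e-04]
 [-6.49023054e-05 -3.13077199e-01  9.49727678e-01 -1.34369311e-01]
 [ 0.00000000e+00  0.00000000e+00  0.00000000e+00  1.00000000e+00]]
```

View pics/w6.png

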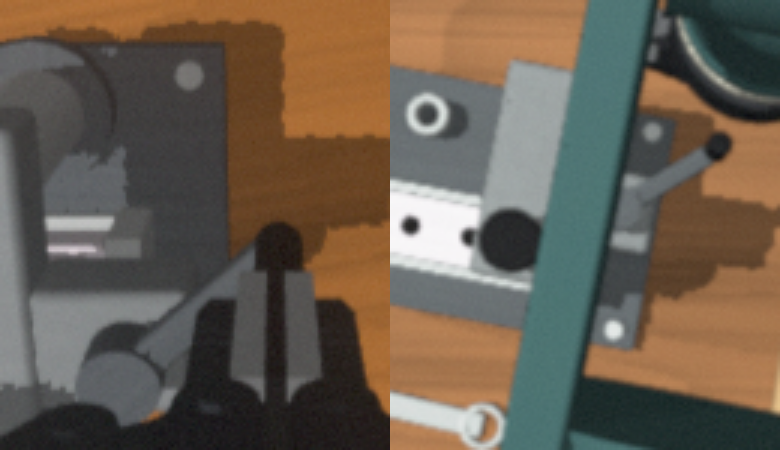

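The visible blob is the post's base (predicted row 235) and its top is hidden behind the fingers, so the post at fixture (72,-103) is confirmed. I'll descend beside it.

```bash

python3 -m creep '[[2,1,20,0,255],[0,0,20,0,255],[0,0,20,0,255],[0,0,10,0,255],[0,0,0,0,255]]' >/dev/null; python3 p.py
python3 -m creep '[[-3,0,0,0,255],[-3,0,0,0,255],[-3,0,0,0,255],[-2,0,0,0,255],[0,0,0,0,255]]' >/dev/null; python3 p.py
```

```text
tilt [-0.006  0.001] clk 17.05 fx [  99.5 -103.1] z 170.9 toolyaw -0.0002 F [-0.4 -0.1 -0.7] j6 1.56 w -0.0002175819617722221
tilt [ 0.003 -0.001] clk 17.47 fx [  90.7 -103.1] z 175.9 toolyaw -0.0002 F [0.9 0.1 0.7] j6 1.56 w 0.00023302866489432342
```

```bash

python3 -m creep '[[-5.3,4.1,0,0,255],[-5.8,3.7,0,0,255],[-6.1,2.9,0,0,255],[-6.4,2.4,0,0,255],[0,0,0,0,255]]' >/dev/null; python3 p.py
python3 -m creep '[[-6.6,1.6,0,0,255],[-6.7,1,0,0,255],[-6.8,0.2,0,0,255],[-6.8,-0.5,0,0,255],[0,0,0,0,255]]' >/dev/null; python3 p.py
```

```text
tilt [ 0.005 -0.004] clk 17.88 fx [  67.7 -118.2] z 175.8 toolyaw -0.0016 F [ 2.8 -3.3  0.8] j6 1.53 w 7.081849824804464e-05
tilt [ 0.002 -0.002] clk 18.3 fx [  39.6 -119.4] z 175.2 toolyaw -0.001 F [-0.3 -1.   0. ] j6 1.53 w -0.00037674555363152284
```

```bash

python3 -m creep '[[-6.7,-1.2,0,0,255],[-6.6,-1.8,0,0,255],[-6.3,-2.6,0,0,255],[-6,-3.2,0,0,255],[0,0,0,0,255]]' >/dev/null; python3 p.py
python3 -m creep '[[-5.6,-3.8,0,0,255],[-5.2,-4.4,0,0,255],[-3.2,-3.2,0,0,255],[0,0,0,0,255],[0,0,0,0,255]]' >/dev/null; python3 p.py
python3 -c "
from h import *
f=grab('top');g=grab('scene');cv2.imwrite('pics/t7.png',np.hstack([cv2.resize(g['pixels'][150:300,250:380],None,fx=3,fy=3),cv2.resize(f['pixels'][130:280,240:370],None,fx=3,fy=3)]))"
```

```text
tilt [0.    0.001] clk 18.72 fx [  13.4 -109.2] z 174.7 toolyaw 0.0002 F [ 0.5 -0.3  0.8] j6 1.54 w 0.00018966792265674942
tilt [-0.     0.001] clk 19.13 fx [ -0.1 -97.7] z 174.5 toolyaw 0.0005 F [ 1.5 -0.5  2. ] j6 1.56 w 5.4869976693186356e-05
```

View pics/t7.png

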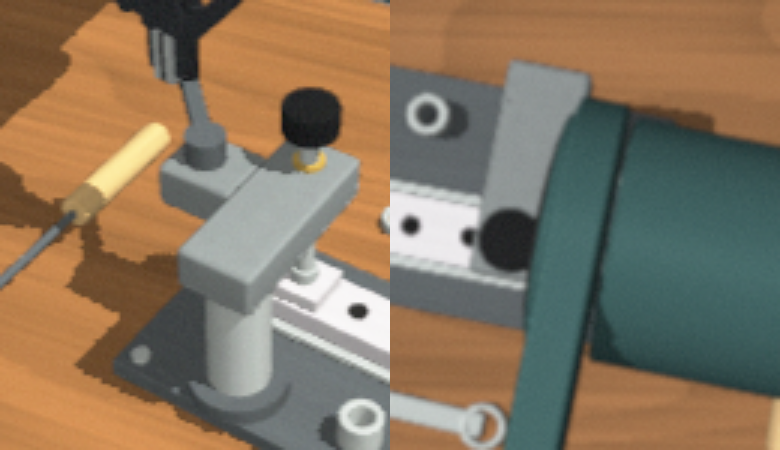

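The lever has swung past the head and the foot is still on the land. I'll push on to feel the end stop.

```bash

python3 -m creep '[[-1.5,-1.5,0,0,255],[-1,-1,0,0,255],[0,0,0,0,255],[0,0,0,0,255],[0,0,0,0,255]]' >/dev/null; python3 p.py
python3 -m creep '[[-1,-1,0,0,255],[-1,-1,0,0,255],[0,0,0,0,255],[0,0,0,0,255],[0,0,0,0,255]]' >/dev/null; python3 p.py
```

```text
tilt [ 0.004 -0.004] clk 19.65 fx [ -0.3 -97.5] z 174.5 toolyaw -0.0013 F [ 6.6 -6.5 -0.4] j6 1.57 w -0.00012530840477102803
tilt [ 0.008 -0.009] clk 20.07 fx [ -0.4 -97.4] z 174.6 toolyaw -0.0023 F [ 11.6 -12.8  -2.9] j6 1.57 w -2.85889057125153e-05
```

Hard end stop felt. Now I back off and lift clear.

```bash

python3 -m creep '[[4,3,0,0,255],[6,4,0,0,255],[6,2,0,0,255],[0,0,-15,0,255],[0,0,-35,0,255]]' >/dev/null
python3 -m creep '[[20,20,-20,0,255],[25,25,-10,0,255],[25,25,0,0,255],[25,25,0,0,255],[0,0,0,0,255]]' >/dev/null; python3 p.py
python3 -c "
from h import *
g=grab('scene');cv2.imwrite('pics/s8.png',cv2.resize(g['pixels'][150:320,250:450],None,fx=3,fy=3))"
```

```text
tilt [-0.003 -0.001] clk 20.9 fx [ 109.3 -202. ] z 251.5 toolyaw -0.0046 F [-1.3  0.5 -1. ] j6 1.4 w 0.00013837401033532344
```

View pics/s8.png

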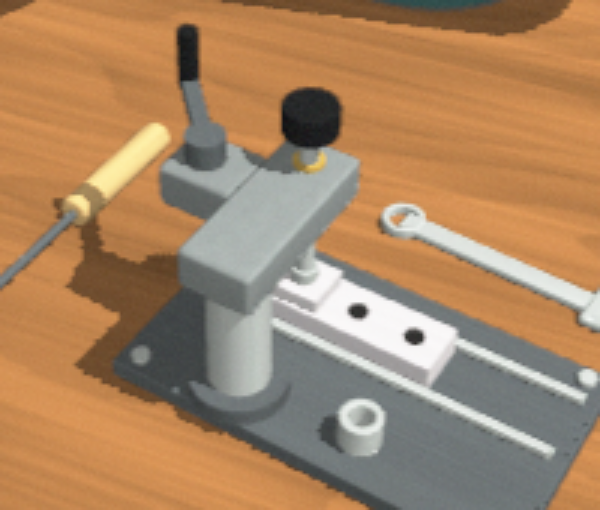

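The lever is at its end with the post top at (188,30), the foot rests on the land, the block is home and the bystanders are undisturbed.

```bash
python3 -c "
from cell import ticket;print(ticket.job_done())"
```

```text
the job is handed in; nothing more can be done
None
```

I handed the job in at about 21 s: the block is home on the fence, the stop's foot rests on the land (about 7 N on the knob at contact), the clamp lever is at its end stop, and the bushing, spanner and file look undisturbed; the hand-in gave no verdict.

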